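# Lid a meal box from a sprung lid magazine

## Task

Slide the open rice box along the lane of the lid station until it stands fully home against the end stop. Then close it: rest the fingertips on the top lid of the sprung stack and, pressing gently, draw that one lid toward you, out of the magazine and over the box, until it meets the two lid stops and lies flat on the rim. Leave the other lids in the magazine and the things round about where they are, and let go.

Things in the scene. Friction and masses are not known exactly. Their poses are not given: they have to be found in the camera images.
- lid_station: Metal lid station, fixed. Origin: 8 to 20 mm above the table, under the base plate, below the centre of the box place; x away from the robot, y along the lane to the left, z up. Base plate top z 3 mm. Lane: x -69.5 to +69.5, 3 mm walls up to z 45, open mouth at y +285, end stop at y -96. Lid magazine behind it: x 67 to 208, y -99.5 to +99.5, walls to z 75, ears to z 82.
- end_stop (a point): Centre of the rubber buffer that stops the box at the lane's end (station x 0, y -96, z 40 mm; top edge of the stop z 58). The box slides toward it along the station's -y.
- lid_stops (a point): Midway between the two upright lid stops on the lane's front wall (station x -65.5, y 0, z 70 mm). They stand at y -55 and +55, 24 mm wide, z 63.5 to 76.5, and their rear faces meet the lid's front edge.
- lip (a point): Middle of the lip, the 3 mm thick top edge of the magazine's front wall (station x 71, y 0, z 61.5 mm), which the top lid must pass over. It is 1.5 mm below the underside of the unpressed top lid and 1.5 mm above the box's rim. A top lid pressed down over 1.5 mm in the magazine catches behind it; once the fingers are on the box's side of it a firmer press (10 N) does no harm and slips less.
- stack_top (a point): Centre of the top of the unpressed lid stack (station x 137.5, y 0, z 72 mm). A spring plate (0.3 N/mm, 18 mm travel) holds the stack with about 9 N up against roller ears along its two short ends (station y beyond 85.5 either side, x 67 to 207, z 72 to 82): a lighter press, say 7 N, does not move the lids, a harder one sinks the whole stack.
- top_lid: The lid to draw: clear snap lid, 128 (x) x 186 (y) x 9 (z) mm, 60 g, slick (friction 0.12), top one of four. Origin: centre of its underside; axes as the station's; at first station x 137.5, z 63, finally about x -1, z 60 (on the rim, front edge at the lid stops). The fingers slip on it by a third of the draw: start behind its middle, renew the hold. Over 20 N cracks it.
- spare_lid_1: Second lid of the stack, like the top one, 9 mm below it; it rises by 9 mm when the top one has gone. Must stay in the magazine.
- spare_lid_2: Third lid of the stack, below the second. Must stay in the magazine.
- spare_lid_3: Lowest lid of the stack, below the third. Must stay in the magazine.
- rice_box: Open clear plastic meal box with rice, 134 (x) x 190 (y) mm, flat rim 57 mm above its underside, 0.3 to 0.6 kg. Origin: centre of its underside, axes as the station's. It stands in the lane on the base plate, 50 to 150 mm short of its place; home it touches the end stop, its origin at station y -1.
- label_roll: Roll of labels, 77 mm across, 25 high, lying flat right of the station. Bystander. Origin under its centre.
- serving_spoon: Serving spoon with black grip, 316 x 60 x 27 mm, lying behind the magazine. Bystander. Origin under its centre.

How it is judged:
By the outcome, as a careful person would: the job done as asked, in the order asked, and still so for the second after the job is handed in, with the robot touching nothing.
It also fails if it takes over 72 s, if anything falls off the work surface, if the arm or the gripper's body presses on something with over 40 N, if the wrist force passes 120 N, or if a joint passes its speed limit or range.

## Robot

A 7-joint arm with a two-finger parallel gripper is mounted at the origin on a cart in front of the work surface, level with it; the furniture and walls round the work are solid. World frame = base frame: x ahead of the robot, y to its left, z up, the work surface at z = 0. Lengths are in m, angles in rad, forces in N, time in s.
With the tool pointing down it reaches from about 0.4 to 0.85 m from the base axis. Payload 4.4 kg.
Tool frame: the origin (TCP) lies between the finger pads; the fingertips stand 25 mm ahead of it and the grasp point (between the pads) lies 6 mm ahead of it (ctrl.finger_overhang is the distance from the TCP to the fingertips, in m); z points along the fingers, y is the line along which they close (so a half turn about z gives the same grasp; the last joint's range is limited). The gripper opens to 94 mm and grips with 3 to 60 N. Pads are 16 mm wide; open, the fingers measure 119 mm over their backs; the gripper's body (75 mm by 177 mm) begins 78 mm behind the grasp point.
Start: joints at [1.107, 0.628, 0.038, 1.517, -0.027, 0.996, -0.02], TCP at [0.252, -0.599, 0.23] pointing down, gripper open.
Joint ranges: [-3.06, 3.06], [-0.37, 2.12], [-1.25, 1.32], [0.18, 2.47], [-1.1, 4.24], [0.23, 1.98], [-2.94, 2.94]. Speed limits (rad/s): [2.57, 2.57, 3.14, 3.14, 3.14, 3.14, 3.14].

## Interface

Orientations are given as a unit quaternion [w, x, y, z].
In Python, from rig import ctrl gives the robot as it stands. The module is installed in compiled form; this text tells all that it offers.
- The arm moves only by the tool send_rows, never from a script. Its argument "steps" is a list of rows, each a list of 3 entries, a list of its own where there are three numbers: the shift along the world's x, y, z in mm, then the turn, a rotation vector about the world's x, y, z in rad, then the opening, from 0 (shut) to 1 (fully open). In form: [[[tx, ty, tz], [ax, ay, az], claw], ...]. A call has 1 to 20 rows; each row is the pose to reach, as a shift and turn from the pose commanded when the call began; what a row does not reach only later rows make up. A row lasts 1/12 s, in which the tool goes at most 41.7 mm and 7.16 degrees, less where a joint would pass 70% of its speed; a pose out of reach is approached as far as the arm can. A call with a gripper value outside its range is refused whole. The fingers move at their own pace and stop on an object; "grip_force" is the grip in N (left out, the last holds). Time passes only in rows, so rows that repeat a pose let the fingers close. It gives the time, the measured TCP pose, the force, the opening and the grip force at its end, in the units of the state.
- ctrl.sense(): the state, without advancing time (a new reading comes with each control period).
- ctrl.camera(name): name is "scene" or "side" or "wrist"; returns the picture (400x640x3 uint8, red, green, blue); there is no depth.
- ctrl.camera_params(name): a dict with "camera_matrix" (3x3 intrinsics, pixels), "dist_coeffs" ([k1, k2, p1, p2, k3] as OpenCV has them; the pictures are not rectified), "T" (4x4, takes a point from camera to world coordinates); the wrist camera has in their place "mount" (4x4, takes a point from camera to tool coordinates, whose origin is the TCP and whose axes are the flange's). Camera axes: x right, y down, z forward; pixel columns grow to the right and rows downward; lengths in m; the calibration is good to about 2 mm. A picture is of the moment at which its call begins: read the wrist's pose just before it. camera_params takes no time and is no camera call.
- ctrl.sign_off(): hands the job in; it is judged then, once.
The state is a dict: "time_s": time; "joint_positions": joint angles; "qvel": joint speeds; "joint_efforts": joint torques, N m; "ee_pos": TCP position; "tcp_rot": TCP orientation; "wrist_force": force on the tool from outside, world axes, zero at the start; "moment": the same for the moment, N m; "finger_gap": finger opening in m; "grip_force": force on a finger pad.
Only numpy, scipy, OpenCV 4.12 (cv2) and the standard library are available. Lean on these libraries where they do the work, as an engineer would, in place of code of your own. Each camera call takes 0.05 s, during which the arm holds its last target. There are 200 camera calls.

## Working session

There is one attempt and no reset: what is moved stays moved. The work goes in short steps, Python scripts to look and compute and a tool call to move; the robot and the scene stay as the last step left them, time stands still between calls to the robot, and variables do not carry over. Pictures are saved under pics/ and viewed, at most 10 in all, crops included, and the job is handed in when it is done.

Besides the shell and the picture viewer there is one more tool, called after "Emit:" as a command line: name --argument value ..., lists and objects as JSON in quotes. send_rows: Moves the arm, as the interface text tells. Its arguments: {"type":"object","properties":{"steps":{"type":"array","items":{"type":"array"}},"grip_force":{"type":"number"}},"required":["steps"]}

```bash
mkdir -p pics
python3 - <<'E'
from rig import ctrl
import cv2,numpy as np
for n in ["scene","side"]:
    cv2.imwrite(f"pics/{n}0.png",ctrl.camera(n)[...,::-1])
    p=ctrl.camera_params(n); print(n,np.round(p["camera_matrix"],1).tolist(),np.round(p["dist_coeffs"],4),np.round(p["T"],4).tolist())
p=ctrl.camera_params("wrist");print(np.round(p["mount"],4).tolist())
print(ctrl.sense())
E
```

```text
scene [[484.7, 0.0, 308.5], [0.0, 484.7, 197.2], [0.0, 0.0, 1.0]] [0.0255 0.     0.     0.     0.    ] [[-0.4559, -0.5736, 0.6805, -0.0022], [-0.89, 0.2954, -0.3472, 0.4226], [-0.0019, -0.764, -0.6452, 0.7037], [0.0, 0.0, 0.0, 1.0]]
side [[411.2, 0.0, 319.1], [0.0, 411.2, 198.8], [0.0, 0.0, 1.0]] [0.0184 0.     0.     0.     0.    ] [[-0.9833, -0.0958, 0.1551, 0.5], [-0.181, 0.414, -0.8921, 0.8544], [0.0212, -0.9052, -0.4244, 0.4456], [0.0, 0.0, 0.0, 1.0]]
[[0.0002, -0.9591, -0.2831, 0.0839], [1.0, 0.0001, 0.0005, -0.0002], [-0.0004, -0.2831, 0.9591, -0.1541], [0.0, 0.0, 0.0, 1.0]]
{'time_s': 0.1, 'joint_positions': array([ 1.10722171,  0.62926329,  0.03842661,  1.5182434 , -0.02703621,
        0.99631898, -0.01998929]), 'qvel': array([-0.0001994 , -0.0008862 ,  0.0012855 , -0.00293363, -0.00083338,
        0.00149704,  0.00288608]), 'joint_efforts': array([ 2.98455496e-03, -5.50789154e+01,  1.14754099e+00, -1.87114602e+01,
       -5.21093141e-02,  1.91470678e-02,  9.42731776e-05]), 'ee_pos': array([ 0.25162174, -0.59871837,  0.22964732]), 'tcp_rot': array([-8.43581404e-04,  9.80286051e-01,  1.97581685e-01, -1.57991698e-04]), 'wrist_force': array([1.00660602, 0.4975217 , 0.37138134]), 'moment': array([ 0.01677439, -0.00618952,  0.01286704]), 'grip_force': 0.0, 'finger_gap': 0.0940199072208629}
```

View pics/scene0.png

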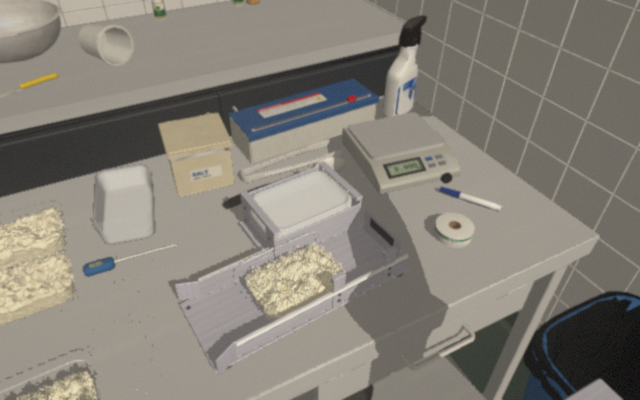

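View pics/side0.png

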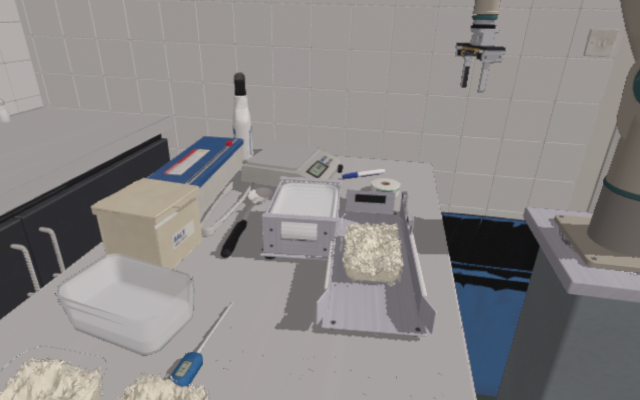

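The scene picture shows the station, with its lane mouth near (178,290)–(218,365), the magazine around (300,205) and the rice box around (295,280). The end stop is near (385,230). I'll enlarge the crops for corner points.

Run:
```python
import cv2
a=cv2.imread("pics/scene0.png")[155:375,165:425];cv2.imwrite("pics/sc.png",cv2.resize(a,(780,660)[:2],interpolation=cv2.INTER_CUBIC)[:600])
b=cv2.imread("pics/side0.png")[170:330,250:450];cv2.imwrite("pics/sd.png",cv2.resize(b,None,fx=3.7,fy=3.7,interpolation=cv2.INTER_CUBIC))
```

```text
(no output)
```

View pics/sc.png

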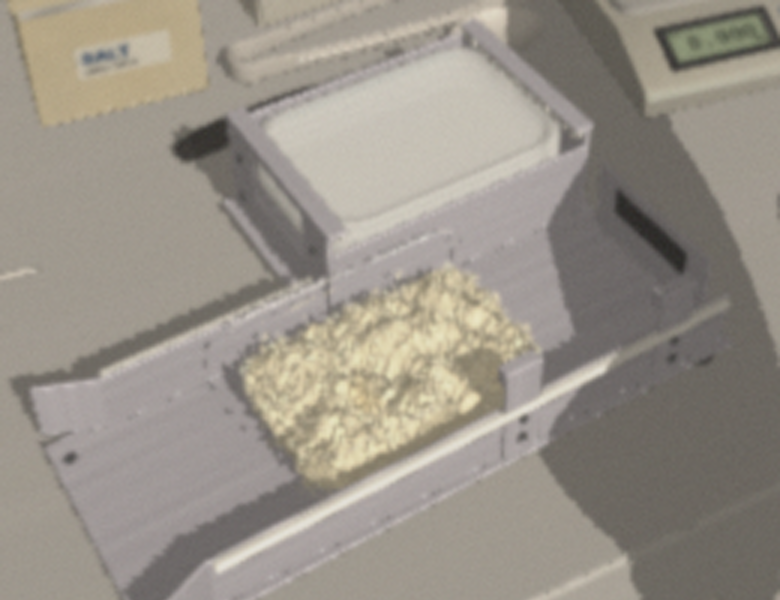

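View pics/sd.png

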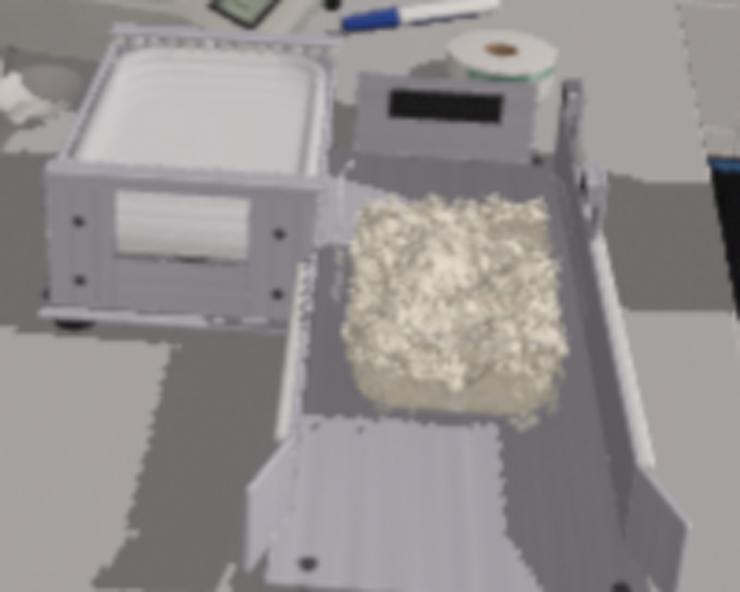

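```bash
cat > h.py <<'E'
import cv2,numpy as np
from scipy.spatial.transform import Rotation as R
from rig import ctrl
def cam(n,s=None):
    p=ctrl.camera_params(n)
    if n=="wrist":
        s=s or ctrl.sense();q=s["tcp_rot"];M=np.eye(4);M[:3,:3]=R.from_quat([q[1],q[2],q[3],q[0]]).as_matrix();M[:3,3]=s["ee_pos"];T=M@p["mount"]
    else:T=p["T"]
    return p["camera_matrix"],p["dist_coeffs"],T
def proj(P,c):
    K,d,T=c;W=np.linalg.inv(T)
    return cv2.projectPoints(np.asarray(P,float).reshape(-1,3),cv2.Rodrigues(W[:3,:3])[0],W[:3,3],K,d)[0].reshape(-1,2)
def s2w(P,v):
    P=np.atleast_2d(P)/1000.;c,s=np.cos(v[3]),np.sin(v[3])
    return np.c_[c*P[:,0]-s*P[:,1]+v[0],s*P[:,0]+c*P[:,1]+v[1],P[:,2]+v[2]]
def pix2(uv,c,z):
    K,d,T=c;n=cv2.undistortPoints(np.array(uv,float).reshape(-1,1,2),K,d).reshape(-1,2)
    r=np.c_[n,np.ones(len(n))]@T[:3,:3].T
    return T[:3,3]+r*((z-T[2,3])/r[:,2])[:,None]
E
python3 - <<'E'
from h import *
from scipy.optimize import least_squares
S={"scene":[((67,99.5,82),(328,245)),((207,99.5,82),(228,115)),((67,-99.5,82),(592,128)),((207,-99.5,82),(480,22)),((0,-96,40),(650,232))],
"side":[((67,99.5,82),(328,185)),((207,99.5,82),(48,172)),((67,-99.5,82),(342,42)),((207,-99.5,82),(115,28)),((0,-96,40),(446,107))]}
off={"scene":((165,155),3),"side":((250,170),3.7)}
C={n:cam(n) for n in S}
def f(v):
    r=[]
    for n in S:
        o,k=off[n];r.append(proj(s2w([a for a,_ in S[n]],v),C[n])-(np.array([b for _,b in S[n]])/k+o))
    return np.concatenate(r).ravel()
s=least_squares(f,[.6,0,.012,0],loss="soft_l1");v=s.x
print(v,np.degrees(v[3]));print(np.round(f(v).reshape(-1,2),1).tolist())
np.save("v.npy",v)
# rice rough: rear end corners
print(pix2([(165+245/3,155+365/3),(165+310/3,155+480/3)],C["scene"],v[2]+.04))
for q in ((0,285,3),(0,0,60),(0,150,60),(137.5,0,72)):print(q,s2w(q,v))
E
```

```text
[0.52060612 0.0886629  0.00703408 0.09213359] 5.278865787092512
[[0.8, -1.0], [-0.6, 0.3], [1.2, -0.4], [-1.2, -0.5], [0.0, 1.1], [-0.4, 1.6], [-0.1, 0.5], [0.0, -1.1], [0.3, -0.6], [0.3, 0.4]]
[[0.54745    0.26442727 0.04703408]
 [0.45563574 0.26288296 0.04703408]]
(0, 285, 3) [[0.49438518 0.37245413 0.01003408]]
(0, 0, 60) [[0.52060612 0.0886629  0.06703408]]
(0, 150, 60) [[0.50680562 0.23802671 0.06703408]]
(137.5, 0, 72) [[0.65752294 0.10131336 0.07903408]]
```

Station found with residuals of about 1 px: origin (0.521, 0.089, 0.007–0.010), yaw 5.3°. The far end of the box is at about station y +180. I'm moving above the lane behind the box now.

Emit:
send_rows --steps '[[[248, 499, 0], [0, 0, 1.265], 0.55], [[248, 499, 0], [0, 0, 1.265], 0.55], [[248, 499, 0], [0, 0, 1.265], 0.55], [[248, 499, 0], [0, 0, 1.265], 0.55], [[248, 499, 0], [0, 0, 1.265], 0.55], [[248, 499, 0], [0, 0, 1.265], 0.55], [[248, 499, 0], [0, 0, 1.265], 0.55], [[248, 499, 0], [0, 0, 1.265], 0.55], [[248, 499, 0], [0, 0, 1.265], 0.55], [[248, 499, 0], [0, 0, 1.265], 0.55], [[248, 499, 0], [0, 0, 1.265], 0.55], [[248, 499, 0], [0, 0, 1.265], 0.55], [[246, 929, -30], [0, 0, 1.265], 0.55], [[246, 929, -30], [0, 0, 1.265], 0.55], [[246, 929, -30], [0, 0, 1.265], 0.55], [[246, 929, -30], [0, 0, 1.265], 0.55], [[246, 929, -30], [0, 0, 1.265], 0.55], [[246, 929, -30], [0, 0, 1.265], 0.55], [[246, 929, -30], [0, 0, 1.265], 0.55], [[246, 929, -30], [0, 0, 1.265], 0.55]]'

```text
time_s: 1.77
ee_pos: [0.4901, 0.1826, 0.2095]
tcp_rot: [-0.0, 0.674, 0.739, -0.0]
wrist_force: [1.0, 0.1, -0.2]
finger_gap: 0.0516
grip_force: 0.0
```

Emit:
send_rows --steps '[[[0, 0, 0], [0, 0, 0], 0.55], [[0, 0, 0], [0, 0, 0], 0.55], [[0, 0, 0], [0, 0, 0], 0.55]]'

```text
time_s: 2.02
ee_pos: [0.4902, 0.1801, 0.2093]
tcp_rot: [0.0, 0.674, 0.739, -0.001]
wrist_force: [0.1, 0.1, 0.5]
finger_gap: 0.0514
grip_force: 0.0
```

Run:
```python
from h import *
s=ctrl.sense();im=ctrl.camera("wrist");cv2.imwrite("pics/w1.png",im[...,::-1].copy())
c=cam("wrist",s);np.savez("w1.npz",K=c[0],d=c[1],T=c[2])
v=np.load("v.npy");print(s["time_s"],s["ee_pos"],R.from_quat(s["tcp_rot"][[1,2,3,0]]).as_matrix()[:,1],np.round(s["joint_positions"],2),s["wrist_force"])
for q in ((-69.5,285,3),(69.5,285,3),(67,95,60),(-67,180,60),(67,180,60),(71,99.5,61.5),(67,99.5,82),(-65.5,67,76.5),(-65.5,43,76.5),(0,-96,40)):print(q,proj(s2w(q,v),c))
```

```text
2.0167 [0.49018882 0.18011879 0.20931644] [ 0.99574948  0.09209546 -0.00118276] [-0.16  0.49 -0.36  1.89  0.23  0.8  -0.55] [0.05425337 0.05364266 0.47230341]
(-69.5, 285, 3) [[263.72296425 -27.06325021]]
(69.5, 285, 3) [[416.55254287 -26.48713778]]
(67, 95, 60) [[415.61100299 191.3290607 ]]
(-67, 180, 60) [[261.19957845  91.82808262]]
(67, 180, 60) [[423.60300241  92.17760997]]
(71, 99.5, 61.5) [[420.97303733 186.88831744]]
(67, 99.5, 82) [[423.2739831  193.21869523]]
(-65.5, 67, 76.5) [[265.72204033 227.40954353]]
(-65.5, 43, 76.5) [[266.8906856  252.61148339]]
(0, -96, 40) [[335.85604493 352.05758228]]
```

View pics/w1.png

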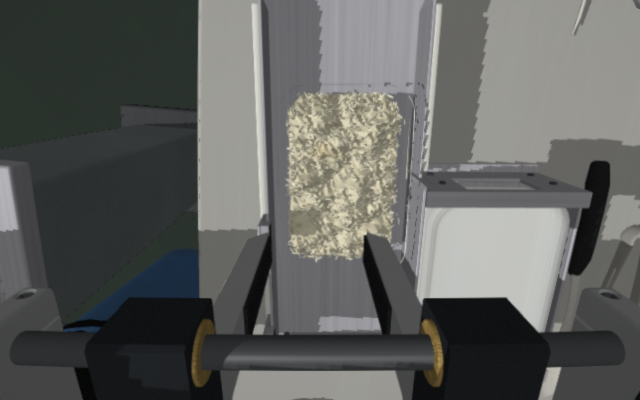

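The wrist picture shows the magazine's near ear corner at (425,193), matching the prediction. The box's far rim is at v≈86, so station y ≈ 185, and the box has about 91 mm to slide. Descending behind it.

Emit:
send_rows --steps '[[[3, 40, 0], [0, 0, 0], 0.55], [[6, 80, 0], [0, 0, 0], 0.55], [[10, 120, 0], [0, 0, 0], 0.55], [[10, 132, 0], [0, 0, 0], 0.55], [[10, 132, -30], [0, 0, 0], 0.55], [[10, 132, -60], [0, 0, 0], 0.55], [[10, 132, -90], [0, 0, 0], 0.55], [[10, 132, -120], [0, 0, 0], 0.55], [[10, 132, -140], [0, 0, 0], 0.55], [[10, 132, -155], [0, 0, 0], 0.55], [[10, 132, -155], [0, 0, 0], 0.55], [[10, 132, -155], [0, 0, 0], 0.55]]'

```text
time_s: 3.07
ee_pos: [0.5009, 0.3106, 0.0543]
tcp_rot: [0.0, 0.675, 0.738, -0.001]
wrist_force: [-0.1, 0.3, 0.8]
finger_gap: 0.0516
grip_force: 0.0
```

Emit:
send_rows --steps '[[[0.5, -5, 0], [0, 0, 0], 0.55], [[0.9, -10, 0], [0, 0, 0], 0.55], [[1.4, -15, 0], [0, 0, 0], 0.55], [[1.8, -20, 0], [0, 0, 0], 0.55], [[2.3, -25, 0], [0, 0, 0], 0.55], [[2.8, -30, 0], [0, 0, 0], 0.55], [[3.2, -35, 0], [0, 0, 0], 0.55], [[3.7, -40, 0], [0, 0, 0], 0.55], [[4.2, -45, 0], [0, 0, 0], 0.55], [[4.6, -50, 0], [0, 0, 0], 0.55], [[5.1, -55, 0], [0, 0, 0], 0.55], [[5.5, -60, 0], [0, 0, 0], 0.55], [[6, -65, 0], [0, 0, 0], 0.55], [[6.5, -70, 0], [0, 0, 0], 0.55], [[6.9, -75, 0], [0, 0, 0], 0.55], [[7.4, -80, 0], [0, 0, 0], 0.55], [[7.8, -85, 0], [0, 0, 0], 0.55], [[8.3, -90, 0], [0, 0, 0], 0.55], [[8.8, -95, 0], [0, 0, 0], 0.55], [[9.2, -99.5, 0], [0, 0, 0], 0.55]]'

```text
time_s: 4.73
ee_pos: [0.5098, 0.2127, 0.0547]
tcp_rot: [0.0, 0.674, 0.739, -0.0]
wrist_force: [-0.2, -0.4, 0.6]
finger_gap: 0.0519
grip_force: 0.2
```

Emit:
send_rows --steps '[[[0.2, -2, 0], [0, 0, 0], 0.55], [[0.4, -4, 0], [0, 0, 0], 0.55], [[0.6, -6, 0], [0, 0, 0], 0.55], [[0.7, -8, 0], [0, 0, 0], 0.55], [[0.9, -10, 0], [0, 0, 0], 0.55], [[0.9, -10, 0], [0, 0, 0], 0.55]]'

```text
time_s: 5.23
ee_pos: [0.5106, 0.2027, 0.0547]
tcp_rot: [0.0, 0.674, 0.739, -0.0]
wrist_force: [0.2, 0.2, -0.8]
finger_gap: 0.0519
grip_force: 0.0
```

Emit:
send_rows --steps '[[[0.2, -2, 0], [0, 0, 0], 0.55], [[0.4, -4, 0], [0, 0, 0], 0.55], [[0.6, -6, 0], [0, 0, 0], 0.55], [[0.6, -6, 0], [0, 0, 0], 0.55]]'

```text
time_s: 5.57
ee_pos: [0.5113, 0.1966, 0.0547]
tcp_rot: [0.0, 0.674, 0.739, -0.0]
wrist_force: [-0.1, 0.8, 0.0]
finger_gap: 0.0518
grip_force: 0.0
```

Run:
```python
from h import *
a=ctrl.camera("scene")[150:330,220:440,::-1];b=ctrl.camera("side")[180:330,290:450,::-1]
a=cv2.resize(a,(440,360));b=cv2.resize(b,(384,360))[:,:360]
cv2.imwrite("pics/p2.png",np.hstack([a,b]))
```

```text
(no output)
```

View pics/p2.png

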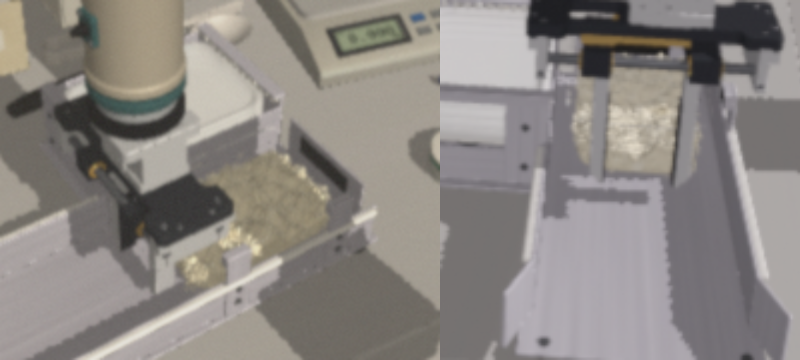

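The box has moved with the fingers and is near the end stop, with the rice at (270,205) and the buffer at (320,155). I'll keep pushing until the force rises.

Emit:
send_rows --steps '[[[0.1, -1, 0], [0, 0, 0], 0.55], [[0.2, -2, 0], [0, 0, 0], 0.55], [[0.3, -3, 0], [0, 0, 0], 0.55], [[0.3, -3, 0], [0, 0, 0], 0.55]]'

```text
time_s: 6.0
ee_pos: [0.5116, 0.1941, 0.0548]
tcp_rot: [0.0, 0.674, 0.739, 0.0]
wrist_force: [0.6, -0.3, -0.6]
finger_gap: 0.0516
grip_force: 0.1
```

Emit:
send_rows --steps '[[[0.1, -1, 0], [0, 0, 0], 0.55], [[0.2, -2, 0], [0, 0, 0], 0.55], [[0.3, -3, 0], [0, 0, 0], 0.55], [[0.3, -3, 0], [0, 0, 0], 0.55]]'

```text
time_s: 6.33
ee_pos: [0.5121, 0.1926, 0.0549]
tcp_rot: [-0.0, 0.674, 0.739, 0.001]
wrist_force: [0.2, 4.3, -0.8]
finger_gap: 0.0518
grip_force: 2.0
```

Emit:
send_rows --steps '[[[0.1, -1, 0], [0, 0, 0], 0.55], [[0.2, -2, 0], [0, 0, 0], 0.55], [[0.2, -2, 0], [0, 0, 0], 0.55], [[0.2, -2, 0], [0, 0, 0], 0.55]]'

```text
time_s: 6.67
ee_pos: [0.5123, 0.1925, 0.055]
tcp_rot: [-0.001, 0.673, 0.739, 0.002]
wrist_force: [-0.3, 6.9, -0.9]
finger_gap: 0.0518
grip_force: 3.8
```

The box is home: the force rose to 7 N with no further travel. Now I'll back off, rise, turn 90° and go above the rear of the top lid.

Emit:
send_rows --steps '[[[-1, 12, 0], [0, 0, 0], 0.55], [[-1, 20, 5], [0, 0, 0], 0.55], [[-1, 20, 45], [0, 0, 0], 0.55], [[-1, 20, 85], [0, 0, 0], 0.55], [[-1, 20, 125], [0, 0, 0], 0.55], [[20, 10, 125], [0, 0, 0.12], 0.55], [[40, 0, 125], [0, 0, 0.24], 0.55], [[60, -10, 125], [0, 0, 0.36], 0.55], [[80, -20, 125], [0, 0, 0.48], 0.55], [[100, -30, 125], [0, 0, 0.6], 0.55], [[120, -40, 125], [0, 0, 0.72], 0.55], [[140, -55, 125], [0, 0, 0.84], 0.55], [[160, -70, 125], [0, 0, 0.96], 0.55], [[180, -83, 125], [0, 0, 1.08], 0.55], [[192, -83, 125], [0, 0, 1.2], 0.55], [[192, -83, 125], [0, 0, 1.32], 0.55], [[192, -83, 125], [0, 0, 1.44], 0.55], [[192, -83, 110], [0, 0, 1.571], 0.55], [[192, -83, 100], [0, 0, 1.571], 0.55], [[192, -83, 90], [0, 0, 1.571], 0.55]]'

```text
time_s: 8.33
ee_pos: [0.7035, 0.1057, 0.1437]
tcp_rot: [-0.001, -0.045, 0.999, -0.001]
wrist_force: [-0.6, -0.5, -0.6]
finger_gap: 0.052
grip_force: 0.0
```

Emit:
send_rows --steps '[[[0, 0, 0], [0, 0, 0], 0.55], [[0, 0, 0], [0, 0, 0], 0.55], [[0, 0, 0], [0, 0, 0], 0.55]]'

```text
time_s: 8.58
ee_pos: [0.7042, 0.1065, 0.1452]
tcp_rot: [0.0, -0.045, 0.999, -0.0]
wrist_force: [1.2, 0.2, -0.3]
finger_gap: 0.0516
grip_force: 0.0
```

```bash
cat > st.py <<'E'
from h import *
s=ctrl.sense();v=np.load("v.npy");d=s["ee_pos"]-v[:3];c,n=np.cos(v[3]),np.sin(v[3])
print("t",s["time_s"],"tcp",s["ee_pos"],"station mm",np.round([1e3*(c*d[0]+n*d[1]),1e3*(-n*d[0]+c*d[1]),1e3*(d[2]-.025)],1),"F",np.round(s["wrist_force"],1),"ty",np.round(R.from_quat(s["tcp_rot"][[1,2,3,0]]).as_matrix()[:,1],3),np.round(s["joint_positions"],2))
E
python3 st.py
python3 - <<'E'
from h import *
s=ctrl.sense();c=cam("wrist",s);im=ctrl.camera("wrist")[...,::-1].copy()
v=np.load("v.npy")
P=[(-67,94,60),(67,94,60),(-67,-96,60),(67,-96,60),(-65.5,43,76.5),(-65.5,67,76.5),(-65.5,-43,76.5),(71,0,61.5),(73.5,93,72),(73.5,-93,72)]
for p in proj(s2w(P,v),c):cv2.circle(im,tuple(int(x) for x in p),2,(0,0,255),-1)
cv2.imwrite("pics/w3.png",im)
E
```

```text
t 8.5833 tcp [0.70421433 0.10650869 0.14518311] station mm [184.5   0.9 113.1] F [ 1.2  0.2 -0.3] ty [-0.091  0.996 -0.   ] [ 0.18  0.91 -0.75  1.38  0.65  1.1   0.99]
```

View pics/w3.png

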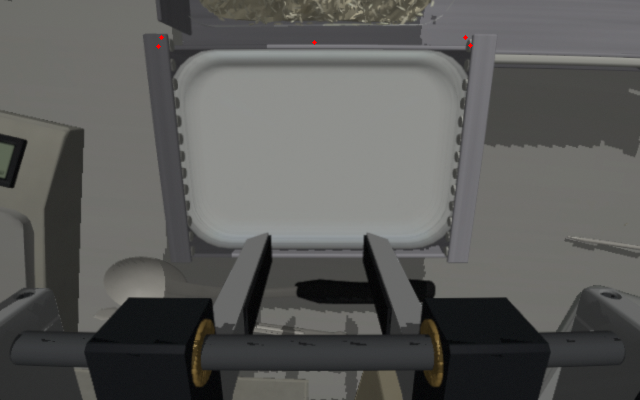

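The predicted lip (314,42) and lid corners match the image. The lid's raised panel ends about 10 mm inside its edge, so I'll start at station x≈178 and lower to touch.

Emit:
send_rows --steps '[[[-7, -1.5, -8], [0, 0, 0], 0.55], [[-7, -1.5, -16], [0, 0, 0], 0.55], [[-7, -1.5, -24], [0, 0, 0], 0.55], [[-7, -1.5, -31], [0, 0, 0], 0.55], [[-7, -1.5, -34], [0, 0, 0], 0.55], [[-7, -1.5, -36], [0, 0, 0], 0.55], [[-7, -1.5, -36], [0, 0, 0], 0.55]]'

```text
time_s: 9.22
ee_pos: [0.6971, 0.1048, 0.1083]
tcp_rot: [-0.0, -0.046, 0.999, 0.0]
wrist_force: [-0.1, 0.2, 0.6]
finger_gap: 0.0518
grip_force: 0.0
```

Emit:
send_rows --steps '[[[0, 0, -1], [0, 0, 0], 0.55], [[0, 0, -2], [0, 0, 0], 0.55], [[0, 0, -2], [0, 0, 0], 0.55]]'

```text
time_s: 9.47
ee_pos: [0.6977, 0.1051, 0.1077]
tcp_rot: [0.001, -0.046, 0.999, 0.0]
wrist_force: [-0.4, -0.2, 3.1]
finger_gap: 0.0516
grip_force: 1.7
```

Emit:
send_rows --steps '[[[0, 0, -1], [0, 0, 0], 0.55], [[0, 0, -1.5], [0, 0, 0], 0.55], [[0, 0, -1.5], [0, 0, 0], 0.55]]'

```text
time_s: 9.72
ee_pos: [0.6981, 0.1053, 0.1073]
tcp_rot: [0.001, -0.046, 0.999, 0.0]
wrist_force: [-1.4, -0.3, 9.1]
finger_gap: 0.0518
grip_force: 4.4
```

```bash
for i in 1 2 3; do python3 -c "
from rig import ctrl
s=ctrl.sense();print(s['ee_pos'],s['wrist_force']);ctrl.camera('side')"; done
```

```text
[0.69814921 0.10534646 0.1072728 ] [-1.37303307 -0.33888084  9.06466921]
[0.69817682 0.10536466 0.10735311] [-1.93264606 -0.59040373  8.03489104]
[0.69821227 0.10539044 0.10742281] [-0.40690179  0.22900213  8.68170054]
```

Emit:
send_rows --steps '[[[0, 0, 0.5], [0, 0, 0], 0.55], [[-3, -0.3, 0.5], [0, 0, 0], 0.55], [[-6, -0.6, 0.5], [0, 0, 0], 0.55], [[-9, -0.8, 0.5], [0, 0, 0], 0.55], [[-12, -1.1, 0.5], [0, 0, 0], 0.55], [[-15, -1.4, 0.5], [0, 0, 0], 0.55], [[-18, -1.7, 0.5], [0, 0, 0], 0.55], [[-21, -1.9, 0.5], [0, 0, 0], 0.55]]'

```text
time_s: 10.53
ee_pos: [0.6779, 0.1035, 0.1077]
tcp_rot: [0.002, -0.046, 0.999, 0.001]
wrist_force: [1.5, -0.1, 5.4]
finger_gap: 0.0517
grip_force: 3.1
```

Emit:
send_rows --steps '[[[-3, -0.3, -0.2], [0, 0, 0], 0.55], [[-6, -0.6, -0.4], [0, 0, 0], 0.55], [[-9, -0.8, -0.4], [0, 0, 0], 0.55], [[-12, -1.1, -0.4], [0, 0, 0], 0.55], [[-15, -1.4, -0.4], [0, 0, 0], 0.55], [[-18, -1.7, -0.4], [0, 0, 0], 0.55], [[-21, -1.9, -0.4], [0, 0, 0], 0.55], [[-24, -2.2, -0.4], [0, 0, 0], 0.55]]'

```text
time_s: 11.2
ee_pos: [0.6542, 0.1015, 0.1077]
tcp_rot: [0.003, -0.046, 0.999, 0.001]
wrist_force: [1.1, 0.5, 8.4]
finger_gap: 0.0513
grip_force: 4.0
```

Emit:
send_rows --steps '[[[-3, -0.3, 0], [0, 0, 0], 0.55], [[-6, -0.6, 0], [0, 0, 0], 0.55], [[-9, -0.8, 0], [0, 0, 0], 0.55], [[-12, -1.1, 0], [0, 0, 0], 0.55], [[-15, -1.4, 0], [0, 0, 0], 0.55], [[-18, -1.7, 0], [0, 0, 0], 0.55], [[-21, -1.9, 0], [0, 0, 0], 0.55], [[-24, -2.2, 0], [0, 0, 0], 0.55]]'

```text
time_s: 11.87
ee_pos: [0.6302, 0.0994, 0.1076]
tcp_rot: [0.003, -0.046, 0.999, 0.001]
wrist_force: [0.3, 0.2, 9.0]
finger_gap: 0.0515
grip_force: 4.3
```

```bash
python3 st.py
python3 - <<'E'
from h import *
a=ctrl.camera("scene")[150:330,220:440,::-1];b=ctrl.camera("wrist")[:,:,::-1]
cv2.imwrite("pics/p4.png",np.hstack([cv2.resize(a,(360,295)),cv2.resize(b,(440,275))[:295] if 0 else cv2.copyMakeBorder(cv2.resize(b,(440,275)),0,20,0,0,cv2.BORDER_CONSTANT)]))
E
```

```text
t 11.8667 tcp [0.63023189 0.09942539 0.10761523] station mm [110.2   0.6  75.6] F [0.3 0.2 9. ] ty [-0.092  0.996  0.001] [ 0.21  0.86 -0.73  1.65  0.7   0.9   0.87]
```

View pics/p4.png

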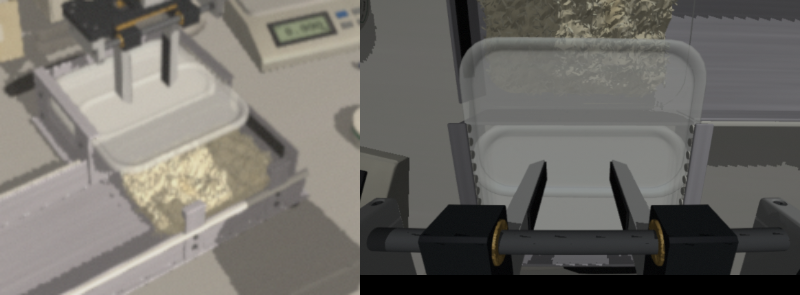

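The picture shows the lid drawn straight about 65 mm, its front edge over the box and almost no slip. Easing to about 7 N and carrying on.

Emit:
send_rows --steps '[[[0, 0, 0.5], [0, 0, 0], 0.55], [[-3, -0.3, 0.6], [0, 0, 0], 0.55], [[-6, -0.6, 0.6], [0, 0, 0], 0.55], [[-9, -0.8, 0.6], [0, 0, 0], 0.55], [[-12, -1.1, 0.6], [0, 0, 0], 0.55], [[-15, -1.4, 0.6], [0, 0, 0], 0.55], [[-18, -1.7, 0.6], [0, 0, 0], 0.55], [[-21, -1.9, 0.6], [0, 0, 0], 0.55]]'

```text
time_s: 12.63
ee_pos: [0.6088, 0.0972, 0.1076]
tcp_rot: [0.002, -0.046, 0.999, 0.0]
wrist_force: [1.0, -0.7, 7.9]
finger_gap: 0.0518
grip_force: 3.5
```

```bash
python3 st.py
python3 - <<'E'
from h import *
b=ctrl.camera("wrist")[:,:,::-1]
cv2.imwrite("pics/w5.png",cv2.resize(b,(480,300)))
E
```

```text
t 12.6333 tcp [0.60881804 0.09723836 0.10762923] station mm [88.6  0.4 75.6] F [ 1.  -0.7  7.9] ty [-0.092  0.996  0.001] [ 0.22  0.83 -0.73  1.71  0.7   0.87  0.85]
```

Emit:
send_rows --steps '[[[-3, -0.3, 0.2], [0, 0, 0], 0.55], [[-6, -0.6, 0.2], [0, 0, 0], 0.55], [[-9, -0.8, 0.2], [0, 0, 0], 0.55], [[-12, -1.1, 0.2], [0, 0, 0], 0.55], [[-15, -1.4, 0.2], [0, 0, 0], 0.55], [[-18, -1.7, 0.2], [0, 0, 0], 0.55], [[-21, -1.9, 0.2], [0, 0, 0], 0.55]]'

```text
time_s: 13.27
ee_pos: [0.5876, 0.0953, 0.1075]
tcp_rot: [0.002, -0.046, 0.999, 0.0]
wrist_force: [2.1, 0.1, 4.8]
finger_gap: 0.0516
grip_force: 2.6
```

Emit:
send_rows --steps '[[[-3, -0.3, 0], [0, 0, 0], 0.55], [[-6, -0.6, 0], [0, 0, 0], 0.55], [[-9, -0.8, 0], [0, 0, 0], 0.55], [[-12, -1.1, 0], [0, 0, 0], 0.55], [[-15, -1.4, 0], [0, 0, 0], 0.55]]'

```text
time_s: 13.68
ee_pos: [0.5718, 0.0937, 0.107]
tcp_rot: [0.001, -0.046, 0.999, 0.0]
wrist_force: [1.5, -0.4, 7.1]
finger_gap: 0.0517
grip_force: 3.2
```

```bash
python3 st.py
python3 - <<'E'
from h import *
s=ctrl.sense();c=cam("wrist",s);b=ctrl.camera("wrist")[:,:,::-1].copy()
v=np.load("v.npy");v[2]=.0105
for x in (-65,60,73.5):
  for p in proj(s2w([(x,-80,70),(x,0,70),(x,80,70)],v),c):cv2.circle(b,tuple(int(x) for x in p),2,(0,0,255),-1)
cv2.imwrite("pics/w6.png",b)
E
```

```text
t 13.6833 tcp [0.57184045 0.09374563 0.10698943] station mm [51.5  0.3 75. ] F [ 1.5 -0.4  7.1] ty [-0.092  0.996  0.001] [ 0.23  0.79 -0.73  1.82  0.71  0.81  0.8 ]
```

View pics/w6.png

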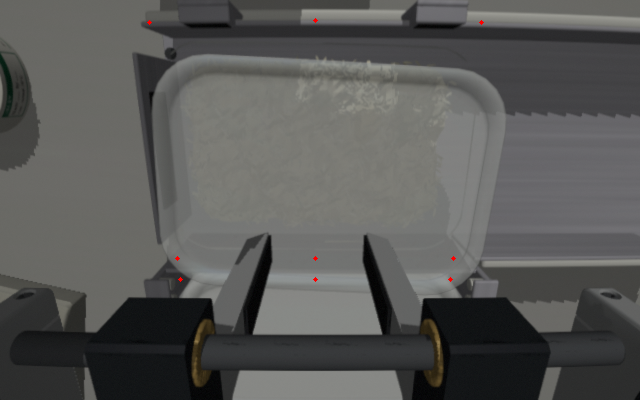

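The picture shows the lid's front edge at v≈55 (left) to 70 (right), with the lid stops at v≈15. About 19 mm remain, with about 2° of yaw and a few mm of offset toward +y. The fingers are past the lip, so I'll press a bit firmer and draw with a small corrective turn.

Emit:
send_rows --steps '[[[-2, -0.3, -0.5], [0, 0, 0], 0.55], [[-4, -0.6, -1], [0, 0, 0.005], 0.55], [[-6, -0.8, -1], [0, 0, 0.01], 0.55], [[-8, -1.1, -1], [0, 0, 0.015], 0.55], [[-10, -1.5, -1], [0, 0, 0.02], 0.55], [[-12, -2, -1], [0, 0, 0.03], 0.55], [[-14, -2.5, -1], [0, 0, 0.04], 0.55]]'

```text
time_s: 14.32
ee_pos: [0.5563, 0.0904, 0.1046]
tcp_rot: [-0.001, -0.066, 0.998, -0.0]
wrist_force: [0.8, -0.4, 0.4]
finger_gap: 0.0512
grip_force: 0.0
```

```bash
python3 st.py
python3 - <<'E'
from h import *
s=ctrl.sense();c=cam("wrist",s);b=ctrl.camera("wrist")[:,:,::-1].copy();cv2.imwrite("pics/w7.png",b)
g=cv2.cvtColor(b,cv2.COLOR_BGR2GRAY)
for u in (190,250,320,380,450):print(u,g[0:90:2,u-3:u+4].mean(1).astype(int).tolist())
E
```

```text
t 14.3167 tcp [0.5563397  0.0904229  0.10463781] station mm [35.7 -1.5 72.6] F [ 0.8 -0.4  0.4] ty [-0.133  0.991 -0.   ] [ 0.24  0.78 -0.73  1.86  0.73  0.79  0.82]
190 [69, 69, 69, 69, 69, 69, 69, 69, 69, 70, 69, 69, 69, 69, 69, 69, 69, 69, 80, 86, 86, 86, 84, 73, 69, 62, 46, 44, 44, 60, 76, 106, 127, 126, 121, 116, 109, 103, 99, 94, 90, 89, 89, 94, 101]
250 [69, 69, 69, 69, 69, 69, 70, 70, 69, 69, 69, 70, 69, 69, 70, 70, 70, 69, 69, 72, 61, 47, 44, 46, 65, 66, 58, 44, 44, 46, 88, 131, 129, 120, 111, 103, 94, 88, 84, 87, 101, 112, 116, 118, 119]
320 [70, 69, 69, 69, 69, 69, 70, 69, 69, 70, 70, 69, 70, 70, 69, 70, 69, 69, 70, 70, 118, 155, 145, 138, 133, 118, 115, 95, 53, 44, 44, 70, 126, 131, 123, 113, 105, 97, 89, 85, 84, 98, 110, 115, 117]
380 [70, 70, 70, 70, 70, 70, 70, 70, 70, 71, 72, 73, 78, 81, 90, 94, 96, 97, 99, 101, 102, 109, 153, 150, 141, 135, 127, 116, 106, 71, 45, 44, 56, 117, 131, 124, 115, 107, 98, 90, 85, 83, 94, 108, 113]
450 [105, 106, 105, 106, 106, 106, 107, 107, 106, 106, 106, 106, 106, 106, 106, 106, 106, 106, 106, 106, 106, 118, 115, 93, 92, 111, 112, 111, 111, 110, 110, 99, 55, 14, 71, 125, 130, 121, 112, 103, 95, 88, 84, 83, 97]
```

Run:
```python
from h import *
s=ctrl.sense();c=cam("wrist",s);v=np.load("v.npy");v[2]=.0105
P=pix2([(190,61),(250,60),(320,63),(380,65),(450,70)],c,v[2]+.066)[:,:2]-v[:2]
cs,n=np.cos(v[3]),np.sin(v[3]);print(np.round(1e3*P@np.array([[cs,-n],[n,cs]]),1).tolist())
print(proj(s2w([(-65,-43,76.5),(-65,-67,76.5),(-65,43,76.5),(-65,67,76.5)],v),c))
```

```text
[[-60.7, -68.5], [-62.2, -38.5], [-62.1, -3.7], [-62.5, 26.1], [-61.9, 61.5]]
[[236.11801271  50.98535256]
 [184.880543    49.26775632]
 [420.16886137  59.31524188]
 [470.4641533   62.18238101]]
```

Emit:
send_rows --steps '[[[0, 0, -1], [0, 0, 0], 0.55], [[0, 0, -2], [0, 0, 0], 0.55], [[0, 0, -2], [0, 0, 0], 0.55]]'

```text
time_s: 14.62
ee_pos: [0.5578, 0.0913, 0.1039]
tcp_rot: [0.001, -0.066, 0.998, 0.0]
wrist_force: [-0.9, 0.1, 5.7]
finger_gap: 0.0514
grip_force: 3.0
```

The lid is square now, with its front edge about 3 mm from the stops. Last bit of draw.

Emit:
send_rows --steps '[[[0, 0, -1], [0, 0, 0], 0.55], [[-1.5, -0.2, -1], [0, 0, 0], 0.55], [[-3, -0.4, -1], [0, 0, 0], 0.55], [[-4.5, -0.6, -1], [0, 0, 0], 0.55], [[-4.5, -0.6, -1], [0, 0, 0], 0.55]]'

```text
time_s: 15.03
ee_pos: [0.5549, 0.0914, 0.1038]
tcp_rot: [0.003, -0.066, 0.998, 0.001]
wrist_force: [0.8, 0.7, 9.2]
finger_gap: 0.0515
grip_force: 4.6
```

Emit:
send_rows --steps '[[[-1.5, -0.2, 0], [0, 0, 0], 0.55], [[-3, -0.4, 0], [0, 0, 0], 0.55], [[-4, -0.4, 0], [0, 0, 0], 0.55]]'

```text
time_s: 15.28
ee_pos: [0.5515, 0.0912, 0.1038]
tcp_rot: [0.003, -0.066, 0.998, 0.001]
wrist_force: [2.0, 0.2, 7.9]
finger_gap: 0.0515
grip_force: 3.9
```

Emit:
send_rows --steps '[[[-1.5, -0.2, 0], [0, 0, 0], 0.55], [[-3, -0.4, 0], [0, 0, 0], 0.55], [[-4, -0.4, 0], [0, 0, 0], 0.55]]'

```text
time_s: 15.53
ee_pos: [0.5475, 0.0908, 0.1038]
tcp_rot: [0.003, -0.066, 0.998, 0.001]
wrist_force: [2.9, 0.6, 7.9]
finger_gap: 0.0514
grip_force: 3.9
```

Emit:
send_rows --steps '[[[-1.5, -0.2, 0], [0, 0, 0], 0.55], [[-3, -0.4, 0], [0, 0, 0], 0.55], [[-4, -0.4, 0], [0, 0, 0], 0.55]]'

```text
time_s: 15.78
ee_pos: [0.5435, 0.0904, 0.1038]
tcp_rot: [0.003, -0.066, 0.998, 0.001]
wrist_force: [2.8, -0.7, 8.6]
finger_gap: 0.0517
grip_force: 4.0
```

```bash
cat > edge.py <<'E'
from h import *
s=ctrl.sense();c=cam("wrist",s);v=np.load("v.npy");v[2]=.0105
b=ctrl.camera("wrist")[:,:,::-1].copy();cv2.imwrite("pics/w8.png",b);g=cv2.GaussianBlur(cv2.cvtColor(b,cv2.COLOR_BGR2GRAY),(5,3),0).astype(int)
cs,n=np.cos(v[3]),np.sin(v[3])
e=proj(s2w([(-63,y,66) for y in (-75,-30,-10,10,30,75)],v),c)
for u,w in e.astype(int):
    w0=max(w-14,0);k=np.argmax(np.diff(g[w0:w+30,u]))+w0
    P=pix2([(u,k)],c,v[2]+.066)[0,:2]-v[:2];print(u,k,np.round(1e3*np.array([cs*P[0]+n*P[1],-n*P[0]+cs*P[1]]),1),g[w0:w+30:2,u].tolist())
E
python3 st.py;python3 edge.py
```

```text
t 15.7833 tcp [0.54354532 0.09043696 0.10382866] station mm [23.  -0.3 71.8] F [ 2.8 -0.7  8.6] ty [-0.131  0.991  0.002] [ 0.24  0.77 -0.73  1.9   0.74  0.76  0.79]
174 93 [-57.3 -75.4] [90, 79, 71, 62, 64, 103, 109, 108, 109, 96, 59, 45, 48, 80, 118, 135, 128, 114, 110, 106, 102, 100]
263 83 [-63.6 -30.3] [92, 80, 71, 63, 51, 66, 77, 109, 133, 131, 122, 113, 104, 95, 88, 85, 96, 111, 116, 119, 122, 123]
303 85 [-63.4 -10.3] [93, 85, 73, 66, 52, 60, 74, 95, 129, 132, 124, 115, 106, 98, 90, 85, 91, 107, 116, 119, 121, 122]
343 87 [-63.3   9.7] [134, 122, 114, 88, 54, 63, 75, 101, 130, 130, 122, 114, 106, 97, 88, 85, 93, 108, 115, 119, 125, 137]
383 88 [-63.7  29.8] [134, 121, 114, 87, 53, 63, 75, 104, 131, 131, 123, 114, 105, 96, 89, 85, 95, 109, 115, 118, 123, 142]
471 95 [-62.4  75. ] [114, 113, 110, 103, 80, 72, 79, 73, 91, 128, 130, 125, 118, 112, 106, 100, 96, 93, 90, 90, 97, 106]
```

The front edge is square at about -63.5 mm and the fingers are slipping at constant force, so the lid is against the stops. Letting go straight up.

Emit:
send_rows --steps '[[[0, 0, 2], [0, 0, 0], 0.55], [[0, 0, 5], [0, 0, 0], 0.55], [[0, 0, 10], [0, 0, 0], 0.55], [[0, 0, 30], [0, 0, 0], 0.55], [[0, 0, 60], [0, 0, 0], 0.55], [[0, 0, 95], [0, 0, 0], 0.55], [[0, 0, 130], [0, 0, 0], 0.55], [[0, 0, 150], [0, 0, 0], 0.55], [[0, 0, 150], [0, 0, 0], 0.55], [[0, 0, 150], [0, 0, 0], 0.55]]'

```text
time_s: 16.67
ee_pos: [0.5408, 0.0889, 0.253]
tcp_rot: [0.001, -0.066, 0.998, -0.0]
wrist_force: [0.1, -1.0, 0.4]
finger_gap: 0.0515
grip_force: 0.0
```

Run:
```python
from h import *
s=ctrl.sense();c=cam("wrist",s);v=np.load("v.npy");v[2]=.0105;w=ctrl.camera("wrist")[...,::-1].copy()
L=[(-65,92,66),(63,92,66),(63,-94,66),(-65,-94,66)]
for p in proj(s2w(L,v),c):cv2.circle(w,tuple(int(x) for x in p),2,(0,0,255),-1)
a=cv2.resize(ctrl.camera("scene")[150:350,200:440,::-1],(400,333));b=cv2.resize(ctrl.camera("side")[160:320,250:450,::-1],(400,320))
b=cv2.copyMakeBorder(b,0,13,0,0,cv2.BORDER_CONSTANT)
w=w[0:330];w=cv2.resize(w,(480,247));w=cv2.copyMakeBorder(w,0,0,0,320,cv2.BORDER_CONSTANT)
cv2.imwrite("pics/fin.png",np.vstack([np.hstack([a,b]),w])[:600])
```

View pics/fin.png

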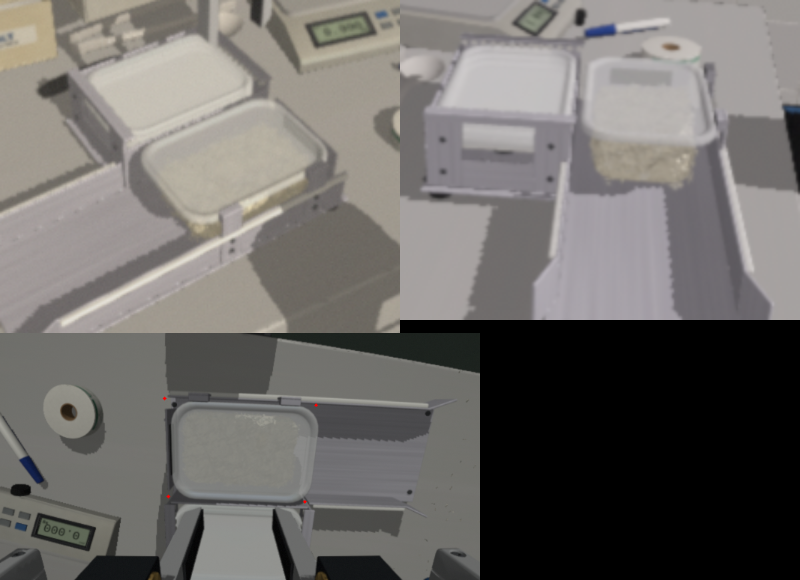

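The final views show the lid flat and square on the box at both stops, the spare lids still in the magazine, and the roll and spoon undisturbed. Handing in.

```bash
python3 -c "
from rig import ctrl
print(ctrl.sign_off())"
```

```text
the job is handed in; nothing more can be done
None
```

The rice box is home against the end stop and its lid lies flat on the rim at both lid stops, with the spare lids and bystanders left in place; I handed the job in at about 17 s, with no verdict returned.

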